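Tip the washed moulds over to drain

TASK

Two tall square steel moulds stand open end up on the drainboard. Without gripping or lifting them, push each one over where it stands, so that it lies on its side on the board with its open mouth over the gutter. Leave the low mould, the jar and the wire basket where they are.

Things in the scene. Friction and masses are not known exactly. Their poses are not given: they have to be found in the camera images.
- drainboard: fixed aluminium drainboard; origin on the table under it, x axis across the board to the gutter, away from the robot (turned up to 0.4 rad). Flat deck, top 25 mm above the table: x -150 to +100 mm, y -220 to +220 mm. Gutter, a dark channel, floor at 6 mm: along the far side, x +100 to +192 mm; outer rim 18 mm high, lower than the deck.
- mould_a: first tall mould: loose empty steel box, 70 x 70 x 150 mm tall, open top, 0.3 to 0.65 kg, its centre 130 to 155 mm short of the gutter, in a row with the others 130 mm apart. Origin: centre of its underside; z to the mouth; x towards the gutter (within 0.15 rad of the board's x), square to its faces. Pushed high up it tips about its lower far edge; leaned past 25 degrees it falls by itself.
- mould_b: second tall mould, the same as the first
- mould_a_foot (a point): middle of the lower edge of the first tall mould on the gutter side (35 mm along its x from its origin), about which it tips
- mould_b_foot (a point): the same point of the second tall mould
- mould_a_mouth (a point): centre of the open mouth of the first tall mould (150 mm along its z from its origin)
- mould_b_mouth (a point): centre of the open mouth of the second tall mould
- low_mould: bystander: low steel mould in the same row, 70 x 70 mm and only 60 mm tall, loose; origin at the centre of its underside, z up
- jar: bystander: glass jar with a steel lid, 70 mm across and 110 mm tall, loose on the table beside one end of the board; origin at the centre of its underside, z up
- basket: bystander: round wire basket, 150 mm across and 100 mm tall, loose on the table beside the other end of the board; origin at the centre of its underside, z up
Mind the look-alikes: they are no part of the job. What is shaped like the mould_b but green or orange is not meant.

How it is judged:
At the end, for the whole second after the job is handed in: Both tall moulds lie flat on a side on the deck (within about 5 degrees), at rest, the centre of the mouth over the gutter (105 to 190 mm along the board's x), the foot edge within 60 mm of where it stood; the low mould, jar and basket stand within 20 mm of where they were (angle between mould_a's own z axis and vertical between 1.47 and 1.67 rad and x of mould_a_mouth in the frame of drainboard between 0.105 and 0.19 m and y of mould_a_mouth in the frame of drainboard between -0.22 and 0.22 m and height (world z) of mould_a_mouth between 0.045 and 0.075 m and distance of each of mould_a_foot, mould_b_foot from where it was at the start of the episode below 0.06 m and linear speed of each of mould_a, mould_b below 0.02 m/s and angle between mould_b's own z axis and vertical between 1.47 and 1.67 rad and x of mould_b_mouth in the frame of drainboard between 0.105 and 0.19 m and y of mould_b_mouth in the frame of drainboard between -0.22 and 0.22 m and height (world z) of mould_b_mouth between 0.045 and 0.075 m and not (distance of any of low_mould, jar, basket from where it was at the start of the episode above 0.02 m or angle between any of low_mould, jar, basket's own z axis and vertical above 0.2 rad)); the robot touches nothing.
It fails at once if a tall mould is lifted: the lower edge about which it should tip rises more than 45 mm off the deck (height (world z) of any of mould_a_foot, mould_b_foot above 0.07 m).
It fails at once if a tall mould is shoved or carried away: its foot edge moves more than 60 mm from where it stood (distance of any of mould_a_foot, mould_b_foot from where it was at the start of the episode above 0.06 m).
It fails at once if the low mould, the jar or the basket is moved more than 20 mm or tilted (distance of any of low_mould, jar, basket from where it was at the start of the episode above 0.02 m or angle between any of low_mould, jar, basket's own z axis and vertical above 0.2 rad).
It also fails if it takes over 42 s, if anything falls off the work surface, if the arm or the gripper's body presses on something with over 40 N, if the wrist force passes 120 N, or if a joint passes its speed limit or range.

ROBOT

A 6-joint arm with a two-finger parallel gripper is mounted at the origin on the work surface. World frame = base frame: x ahead of the robot, y to its left, z up, the work surface at z = 0. Lengths are in m, angles in rad, forces in N, time in s.
With the tool pointing down it reaches from about 0.375 to 0.9 m from the base axis. Payload 3.1 kg.
Tool frame: the origin (TCP) lies on the front face of the gripper's body, between the roots of the fingers; the fingertips stand 70 mm ahead of it and the grasp point (between the pads) lies 51 mm ahead of it; z points along the fingers, y is the line along which they close (so a half turn about z gives the same grasp; the last joint's range is limited). The gripper opens to 87 mm and grips with 3 to 60 N. Pads are 19 mm wide; open, the fingers measure 117 mm over their backs; the gripper's body (75 mm by 190 mm) begins 51 mm behind the grasp point.
Start: joints at [-1.312, 0.527, 1.433, -0, 1.181, -0.178], TCP at [0.265, -0.566, 0.292] pointing down, gripper open.
Joint ranges: [-3.08, 3.08], [-0.75, 2.2], [0.22, 2.44], [-1.43, 4.57], [0, 2.65], [-2.85, 2.85]. Speed limits (rad/s): [2.79, 2.79, 3.14, 3.14, 3.14, 3.14].

INTERFACE

Orientations are given as a unit quaternion [x, y, z, w].
In Python, from rig import robot, cams, ticket gives the robot as it stands. The module is installed in compiled form; this text tells all that it offers.
- The arm moves only by the shell command python3 -m crank 'ROWS' [FORCE]. ROWS is JSON, a list of rows, each a list of 7 numbers: the shift along the tool's x, y, z in cm, then the turn, a rotation vector about the tool's x, y, z in rad, then the closure, from 0 (fully open) to 1 (shut). A call has 1 to 5 rows; each row shifts and turns the commanded pose from where the row before left it, along the tool's axes as they then stand; what a row does not reach is not made up. A row lasts 1/8 s, in which the tool goes at most 62.5 mm and 10.7 degrees, less where a joint would pass 70% of its speed; a pose out of reach is approached as far as the arm can. A call is refused whole if a number of a shift passes 6.25 or a number of a turn 0.188, either way. A call with a gripper value outside its range is refused whole. The fingers move at their own pace and stop on an object; FORCE is the grip in N (left out, the last holds). Time passes only in rows, so rows that do not move let the fingers close. It gives the time, the measured TCP pose, the force, the opening and the grip force at its end, in the units of the state.
- robot.get_obs(): the state, without advancing time (a new reading comes with each control period).
- cams.camera(name): name is "scene" or "top" or "wrist"; returns the picture (480x640x3 uint8, red, green, blue); there is no depth.
- cams.camera_info(name): a dict with "intrinsics" (3x3 intrinsics, pixels), "dist" ([k1, k2, p1, p2, k3] as OpenCV has them; the pictures are not rectified), "pose" (4x4, takes a point from camera to world coordinates). Camera axes: x right, y down, z forward; pixel columns grow to the right and rows downward; lengths in m; the calibration is good to about 2 mm. A picture is of the moment at which its call begins: read the wrist's pose just before it. camera_info takes no time and is no camera call; for the wrist camera it gives the pose at the moment of the call.
- ticket.hand_in(): hands the job in; it is judged then, once.
The state is a dict: "time": time; "q": joint angles; "joint_velocities": joint speeds; "joint_torque": joint torques, N m; "position": TCP position; "tool_rot": TCP orientation; "ft_force": force on the tool from outside, world axes, zero at the start; "moment": the same for the moment, N m; "grip_width": finger opening in m; "grip_force": force on a finger pad.
Only numpy, scipy, OpenCV 4.12 (cv2) and the standard library are available. Lean on these libraries where they do the work, as an engineer would, in place of code of your own. Each camera call takes 0.05 s, during which the arm holds its last target. There are 200 camera calls.

## Working session

There is one attempt and no reset: what is moved stays moved. The work goes in short steps, Python scripts to look and compute and a shell command to move; the robot and the scene stay as the last step left them, time stands still between calls to the robot, and variables do not carry over. Pictures are saved under pics/ and viewed, at most 10 in all, crops included, and the job is handed in when it is done.

```bash
mkdir -p pics; python3 - <<'E'
from rig import robot,cams,ticket
import cv2,numpy as np
for n in("scene","top"):
    cv2.imwrite(f"pics/{n}0.png",cams.camera(n)[:,:,::-1])
    i=cams.camera_info(n);print(n,np.round(i["intrinsics"],1).tolist(),i["dist"],np.round(i["pose"],3).tolist())
o=robot.get_obs();print(o["time"],o["position"],o["tool_rot"],o["ft_force"])
E
```

```text
scene [[568.1, 0.0, 313.6], [0.0, 568.1, 248.2], [0.0, 0.0, 1.0]] [-0.1495563  0.         0.         0.         0.       ] [[0.18, 0.528, -0.83, 1.563], [0.984, -0.087, 0.159, -0.159], [0.012, -0.845, -0.535, 0.791], [0.0, 0.0, 0.0, 1.0]]
top [[583.0, 0.0, 317.5], [0.0, 583.0, 237.7], [0.0, 0.0, 1.0]] [-0.14559802  0.          0.          0.          0.        ] [[-0.009, -0.995, 0.104, 0.404], [-1.0, 0.009, 0.007, 0.029], [-0.008, -0.104, -0.995, 1.43], [0.0, 0.0, 0.0, 1.0]]
0.1 [ 0.26486812 -0.56553455  0.2913851 ] [ 9.76136108e-01  2.17157503e-01 -3.67166786e-05 -9.57783995e-04] [-0.44852632  0.37288097  0.33046802]
```

View pics/scene0.png

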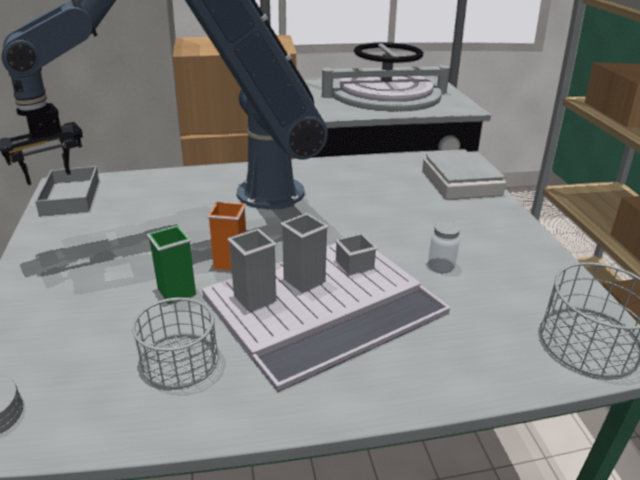

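View pics/top0.png

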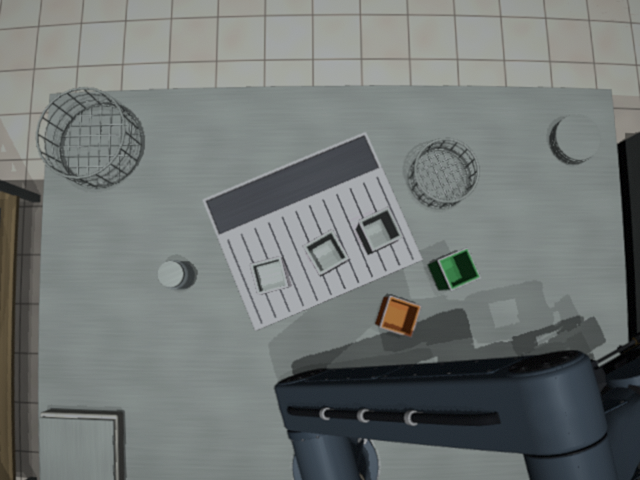

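The tall grey moulds are at top-view pixels (325,252) and (378,231), and at (304,253) and (253,270) in the scene view. The things that could be mistaken for them are green (455,270), orange (398,315) and the low mould (270,275). I choose the two tall grey ones on the board. Next I'll take a close crop and measure.

```bash
cat > h.py <<'E'
from rig import robot,cams,ticket
import cv2,numpy as np
from scipy.spatial.transform import Rotation as R
def ray(n,uv,z):
    i=cams.camera_info(n);K=np.array(i["intrinsics"]);T=np.array(i["pose"])
    p=cv2.undistortPoints(np.array(uv,float).reshape(-1,1,2),K,np.array(i["dist"])).reshape(-1,2)
    d=np.c_[p,np.ones(len(p))]@T[:3,:3].T
    return T[:3,3]+d*((z-T[2,3])/d[:,2])[:,None]
E
python3 - <<'E'
from h import *
im=cv2.imread("pics/top0.png")
c=im[130:335,200:425];cv2.imwrite("pics/crop0.png",cv2.resize(c,None,fx=2.9,fy=2.9,interpolation=cv2.INTER_CUBIC))
hsv=cv2.cvtColor(im,cv2.COLOR_BGR2HSV);m=((hsv[...,2]<105)).astype(np.uint8)*255
m[:130]=0;m[245:]=0;m[:,:195]=0;m[:,385:]=0
m=cv2.morphologyEx(m,cv2.MORPH_OPEN,np.ones((5,5)))
cs=max(cv2.findContours(m,0,2)[0],key=cv2.contourArea);r=cv2.minAreaRect(cs);b=cv2.boxPoints(r);print(b)
print(ray("top",b,0.012).round(3))
print("outer",ray("top",[[205,200],[366,134]],.018).round(3),ray("top",[[421,262],[257,329]],.025).round(3))
E
```

```text
[[204.91168 200.67389]
 [364.32965 134.06775]
 [378.1026  167.03247]
 [218.68463 233.63861]]
[[ 0.647  0.317  0.012]
 [ 0.812 -0.081  0.012]
 [ 0.727 -0.114  0.012]
 [ 0.565  0.281  0.012]]
outer [[ 0.648  0.315  0.018]
 [ 0.811 -0.085  0.018]] [[ 0.489 -0.212  0.025]
 [ 0.332  0.185  0.025]]
```

View pics/crop0.png

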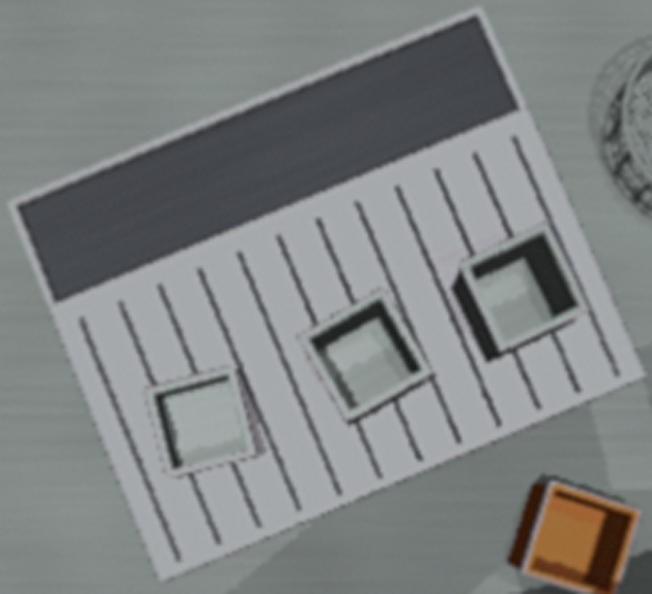

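The crop confirms two tall grey moulds, in crop px: rim M at (300,335),(385,292),(435,372),(350,420) and rim R at (460,265),(548,230),(585,310),(503,352). The low mould is at left, and the gutter is along the top.

```bash
python3 - <<'E'
from h import *
A=lambda p:np.array(p)/2.9+[200,130]
P=ray("top",[[205,200],[366,134]],.018)[:,:2];Q=ray("top",[[421,262],[257,329]],.025)[:,:2]
e=(P[0]-P[1])+(Q[1]-Q[0]);th=np.arctan2(-e[0],e[1]);print("theta",th)
ax=np.array([np.cos(th),np.sin(th)]);ay=np.array([-ax[1],ax[0]])
C=(P.sum(0)+Q.sum(0))/4 - 0.021*ax;print("origin",C,"len",np.linalg.norm(P[0]-P[1]),np.linalg.norm(Q[0]-Q[1]))
for n,p,z in(("M",[(300,335),(385,292),(435,372),(350,420)],.175),("R",[(460,265),(548,230),(585,310),(503,352)],.175),("low",[(148,385),(235,368),(260,455),(170,475)],.085)):
    w=ray("top",A(p),z)[:,:2];c=w.mean(0);d=(w[0]+w[1]-w[2]-w[3]);
    print(n,c.round(3),"yaw",np.arctan2(d[1],d[0]).round(3),"board",((c-C)@ax).round(3),((c-C)@ay).round(3),"sides",np.linalg.norm(w-np.roll(w,1,0),axis=1).round(3))
o=robot.get_obs();print(R.from_quat(o["tool_rot"]).as_matrix().round(3).tolist())
for n,p in(("green",(455,268)),("orange",(398,314))):print(n,ray("top",[p],.15))
print("jar",ray("top",[(173,275)],.11))
E
```

```text
theta 0.3816288214428488
origin [0.55053834 0.04306358] len 0.43215303779535325 0.42711605292441895
M [0.503 0.017] yaw 0.534 board -0.053 -0.006 sides [0.073 0.071 0.07  0.073]
R [ 0.551 -0.1  ] yaw 0.427 board -0.052 -0.133 sides [0.073 0.072 0.066 0.069]
low [0.459 0.148] yaw 0.258 board -0.046 0.132 sides [0.074 0.071 0.072 0.073]
[[0.906, 0.424, -0.0], [0.424, -0.906, 0.002], [0.0, -0.002, -1.0]]
green [[ 0.46770458 -0.2661287   0.15      ]]
orange [[ 0.3684606  -0.13735263  0.15      ]]
jar [[0.45933438 0.36892352 0.11      ]]
```

R goes first, since the tool x is already along its push direction.

```bash
python3 -m crank '[[3.8,-3,0,0,0,0,0.65],[3.8,-3,0,0,0,0,0.65],[3.8,-3,0,0,0,0,0.65],[3.8,-3,0,0,0,0,0.65],[3.8,-3,0,0,0,0,0.65]]' 10; python3 -m crank '[[3.8,-3,0,0,0,0,0.65],[3.8,-3,0,0,0,0,0.65],[3.8,-3,0,0,0,0,0.65],[3.8,-3,0,0,0,0,0.65],[3.8,-3,0,0,0,0,0.65]]'; python3 -m crank '[[0,0,0,0,0,0,0.65],[0,0,0,0,0,0,0.65]]'
```

```text
time: 0.72
position: [0.3739, -0.348, 0.292]
tool_rot: [0.976, 0.217, -0.0, -0.0]
ft_force: [0.2, -0.6, 0.1]
grip_width: 0.0449
grip_force: 0.0
time: 1.35
position: [0.4823, -0.1317, 0.292]
tool_rot: [0.976, 0.217, -0.0, -0.0]
ft_force: [0.2, -0.5, 1.2]
grip_width: 0.0305
grip_force: 0.0
time: 1.6
position: [0.4817, -0.1333, 0.292]
tool_rot: [0.976, 0.218, -0.0, 0.0]
ft_force: [-0.6, -0.0, 0.9]
grip_width: 0.0306
grip_force: 0.0
```

```bash
python3 -m crank '[[0,0,2.5,0,0,0,0.65],[0,0,2.5,0,0,0,0.65],[0,0,2.5,0,0,0,0.65],[0,0,0,0,0,0,0.65]]'; python3 - <<'E'
from h import *
cv2.imwrite("pics/w1.png",cams.camera("wrist")[:,:,::-1])
E
```

```text
time: 2.1
position: [0.4804, -0.1341, 0.2157]
tool_rot: [0.976, 0.216, -0.002, -0.001]
ft_force: [-0.1, -0.7, -0.9]
grip_width: 0.0306
grip_force: 0.0
```

View pics/w1.png

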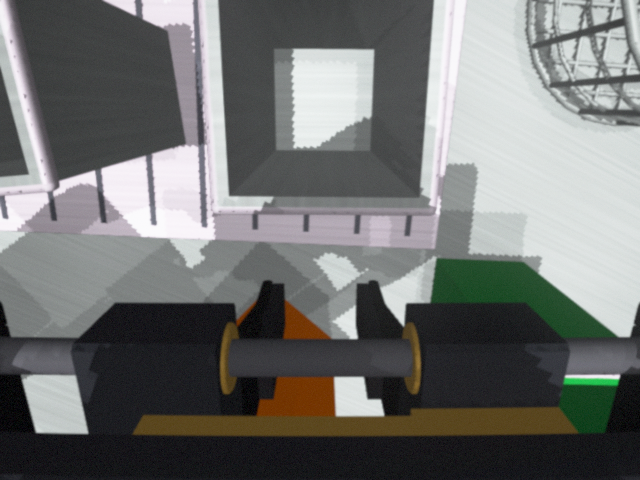

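The wrist view shows mould R squarely ahead, with its near rim at row 205 and columns 210–440. The fingers are centred on it at column 320 and clear of it. I'll push gently.

```bash
python3 -m crank '[[1.5,0,0,0,0,0,0.65],[1,0,0,0,0,0,0.65],[0.8,0,0,0,0,0,0.65],[0.8,0,0,0,0,0,0.65],[0.8,0,0,0,0,0,0.65]]';python3 -m crank '[[0.8,0,0,0,0,0,0.65],[0.8,0,0,0,0,0,0.65],[0.8,0,0,0,0,0,0.65]]'; python3 - <<'E'
from h import *
cv2.imwrite("pics/s2.png",cams.camera("scene")[150:400,120:480,::-1])
E
```

```text
time: 2.78
position: [0.5266, -0.112, 0.2174]
tool_rot: [0.976, 0.217, -0.0, -0.0]
ft_force: [-1.0, -0.5, 1.0]
grip_width: 0.0304
grip_force: 0.7
time: 3.15
position: [0.5487, -0.102, 0.2172]
tool_rot: [0.976, 0.217, 0.0, 0.0]
ft_force: [-0.5, -0.7, 0.9]
grip_width: 0.0302
grip_force: 0.4
```

View pics/s2.png

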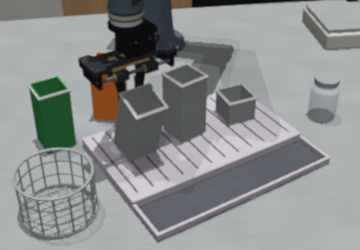

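It is tipping about its foot without sliding, with the mouth leaning towards the gutter. I'll carry on.

```bash
python3 -m crank '[[0.8,0,0,0,0,0,0.65],[0.8,0,0,0,0,0,0.65],[0.8,0,0,0,0,0,0.65],[0.8,0,0,0,0,0,0.65],[0,0,0,0,0,0,0.65]]'; python3 -m crank '[[0,0,0,0,0,0,0.65],[0,0,0,0,0,0,0.65],[0,0,0,0,0,0,0.65]]'; python3 - <<'E'
from h import *
cv2.imwrite("pics/s3.png",cams.camera("scene")[150:400,120:480,::-1])
E
```

```text
time: 3.82
position: [0.5777, -0.0884, 0.2172]
tool_rot: [0.976, 0.217, 0.0, 0.0]
ft_force: [-0.5, 0.1, 0.5]
grip_width: 0.0304
grip_force: 0.0
time: 4.2
position: [0.5769, -0.0888, 0.2173]
tool_rot: [0.976, 0.217, -0.0, -0.0]
ft_force: [0.2, -0.2, -0.1]
grip_width: 0.0303
grip_force: 0.0
```

View pics/s3.png

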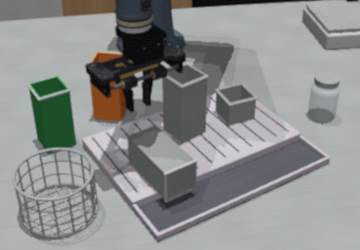

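The first mould lies flat with its mouth over the gutter, at crop px (178,185). Now M: rise, retreat behind it, turn about −0.08, and descend.

```bash
python3 -m crank '[[-1,0,-3,0,0,0,0.65],[0,0,-4.5,0,0,0,0.65],[-3,-3,0,0,0,0,0.65],[-3,-3,0,0,0,0,0.65],[-2.7,-3,0,0,0,0,0.65]]'; python3 -m crank '[[0,-3,0,0,0,0,0.65],[0,0,0,0,0,-0.08,0.65],[0,0,0,0,0,0,0.65],[0,0,0,0,0,0,0.65]]'; python3 - <<'E'
from h import *
cv2.imwrite("pics/w2.png",cams.camera("wrist")[:,:,::-1])
E
```

```text
time: 4.88
position: [0.4496, -0.0479, 0.2924]
tool_rot: [0.976, 0.217, 0.0, 0.0]
ft_force: [-0.1, 0.0, 0.0]
grip_width: 0.0304
grip_force: 0.0
time: 5.38
position: [0.4386, -0.0214, 0.2924]
tool_rot: [0.967, 0.255, 0.0, 0.0]
ft_force: [0.1, 0.9, -0.4]
grip_width: 0.0305
grip_force: 0.0
```

View pics/w2.png

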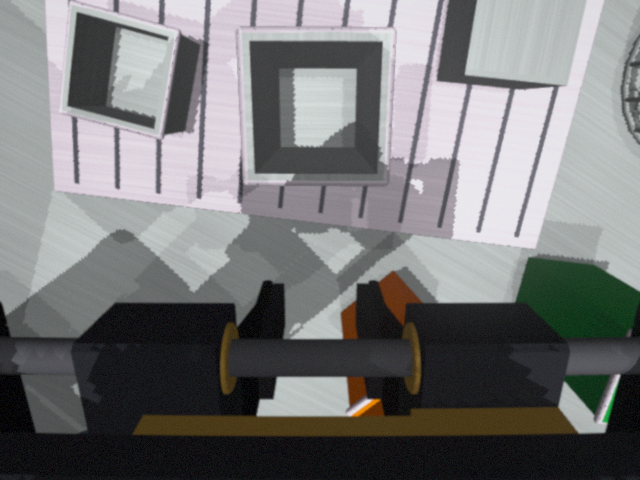

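M sits squarely ahead, with its rim at columns 240–392 and its near edge at row 183. The fingers are centred at 320. Descend and push.

```bash
python3 -m crank '[[0,0,2.5,0,0,0,0.65],[0,0,2.5,0,0,0,0.65],[0,0,2.5,0,0,0,0.65],[0,0,0,0,0,0,0.65]]'; python3 -m crank '[[1.5,0,0,0,0,0,0.65],[1,0,0,0,0,0,0.65],[0.8,0,0,0,0,0,0.65],[0.8,0,0,0,0,0,0.65],[0.8,0,0,0,0,0,0.65]]';python3 -m crank '[[0.8,0,0,0,0,0,0.65],[0.8,0,0,0,0,0,0.65],[0.8,0,0,0,0,0,0.65]]'; python3 - <<'E'
from h import *
cv2.imwrite("pics/s4.png",cams.camera("scene")[150:400,120:480,::-1])
E
```

```text
time: 5.92
position: [0.4375, -0.0212, 0.2159]
tool_rot: [0.967, 0.256, -0.002, -0.001]
ft_force: [-0.2, -0.0, 0.3]
grip_width: 0.0301
grip_force: 0.0
time: 6.55
position: [0.481, 0.0035, 0.2174]
tool_rot: [0.967, 0.256, -0.0, -0.0]
ft_force: [-1.8, -0.3, 1.6]
grip_width: 0.0306
grip_force: 0.9
time: 6.92
position: [0.5024, 0.0153, 0.2172]
tool_rot: [0.967, 0.256, 0.0, 0.0]
ft_force: [-1.2, -0.8, 0.4]
grip_width: 0.0304
grip_force: 0.5
```

View pics/s4.png

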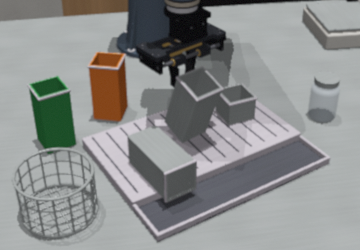

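M is tipping the same way. I'll finish the push, rise, retreat and check.

```bash
python3 -m crank '[[0.8,0,0,0,0,0,0.65],[0.8,0,0,0,0,0,0.65],[0.8,0,0,0,0,0,0.65],[0.8,0,0,0,0,0,0.65],[0,0,0,0,0,0,0.65]]'; python3 -m crank '[[0,0,0,0,0,0,0.65],[0,0,0,0,0,0,0.65],[0,0,0,0,0,0,0.65]]'; python3 -m crank '[[-1,0,-3,0,0,0,0.65],[-1,0,-4,0,0,0,0.65],[-3,2,-2,0,0,0,0.65],[-3,3,0,0,0,0,0.65],[0,4,0,0,0,0,0.65]]'; python3 -m crank '[[0,4,0,0,0,0,0.65],[0,4,0,0,0,0,0.65],[0,4,0,0,0,0,0.65],[0,4,0,0,0,0,0.65],[0,0,0,0,0,0,0.65]]'; python3 - <<'E'
from h import *
cv2.imwrite("pics/s5.png",np.vstack([cams.camera("scene")[150:400,120:480,::-1],cams.camera("top")[120:345,140:500,::-1]]))
E
```

```text
time: 7.6
position: [0.5303, 0.0311, 0.2173]
tool_rot: [0.967, 0.256, 0.0, 0.0]
ft_force: [-0.6, 0.3, 0.1]
grip_width: 0.0304
grip_force: 0.0
time: 7.98
position: [0.5294, 0.0307, 0.2173]
tool_rot: [0.967, 0.256, -0.0, -0.0]
ft_force: [-0.6, 0.2, -0.3]
grip_width: 0.0304
grip_force: 0.0
time: 8.6
position: [0.5026, -0.0875, 0.3078]
tool_rot: [0.967, 0.256, -0.001, -0.0]
ft_force: [0.2, 0.6, 0.1]
grip_width: 0.0304
grip_force: 0.0
time: 9.22
position: [0.5848, -0.2288, 0.3069]
tool_rot: [0.967, 0.255, 0.0, 0.001]
ft_force: [0.0, 0.3, -0.4]
grip_width: 0.0305
grip_force: 0.0
```

View pics/s5.png

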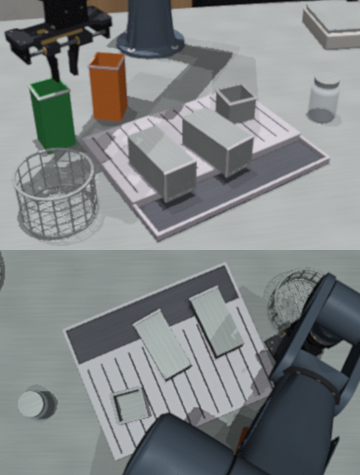

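Both lie flat with their mouths over the gutter, the far top edges at about (147,317) and (204,291). The bystanders have not moved. A quick numeric check before handing in.

```bash
python3 - <<'E'
from h import *
w=ray("top",[[287,187],[344,161]],.095)[:,:2]-[.5505,.0431];t=.3816
b=w@np.array([[np.cos(t),-np.sin(t)],[np.sin(t),np.cos(t)]]);print(b)
if ((b[:,0]>.115)&(b[:,0]<.18)&(abs(b[:,1])<.21)).all(): print(ticket.hand_in())
E
```

```text
[[ 0.12842638  0.01803702]
 [ 0.13490778 -0.12847683]]
the job is handed in; nothing more can be done
None
```

I pushed both tall moulds over where they stood and handed the job in. They lie flat on the deck with their mouths over the gutter, about 128 mm and 135 mm along the board's x by my final camera check. The low mould, jar and basket showed no movement in the pictures. The hand-in did not return a verdict.

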